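Free the sagging gate bolt and hold the platen guard ajar

TASK

The platen on this test bench stands in a low wire guard whose front gate is bolted shut; the long bolt sags, and the collar on its nose has dropped behind the bent-up lip of the keeper. Take the bolt by its black ball knob, lift it over the lip while drawing it fully out of the keeper, without wrenching the bolt against the keeper, then pull the gate about a hand's breadth open (some 100 mm at its free edge) and finish still holding it there against its closing spring, so that a colleague can look in. Do not let the gate swing wide, and leave the oil bottle, the screwdriver and the star knob where they are.

Things in the scene. Friction and masses are not known exactly. Their poses are not given: they have to be found in the camera images.
- guard: The fixed guard pen on the bench: aluminium posts and rails with wire mesh, 520 mm wide, 480 mm deep, 235 to 250 mm high, a white platen with a black pad inside. Origin on the bench in the middle of the pen's front; its x axis points into the pen (away from the robot), y along the front to the hinge side (left as seen from the robot), z up. Front faces of posts and closed gate lie at x = -20 mm.
- gate: The gate in the pen's front, 420 mm wide, 30 mm thick, 30 to 240 mm above the bench, aluminium frame with mesh. Origin at bench height on the hinge line. Its axes are those of the guard when shut and turn with it.
- gate_swing (a joint): Gate angle in rad: 0 shut, growing as the free edge comes out towards the robot (about 42 mm of opening per 0.1 rad at the free edge). A spring closes it: 0.8 N m when shut, 1.3 N m at 0.24 rad (roughly 5 N at the knob).
- hinge_line (a point): Point on the gate's vertical hinge line, 250 mm above the bench, at the left front of the gate. Seen from above, the knob of the shut gate lies 360 mm (bolt thrown) to 292 mm (bolt drawn) from this line, towards the free edge.
- free_edge (a point): Upper front corner of the gate's free edge, 425 mm from the hinge line, 240 mm above the bench.
- bolt: The steel bolt on the gate's front near the top rail: a rod 10 mm in diameter and 375 mm long, running along the gate, nose towards the keeper (away from the hinge). On its nose a collar 24 mm in diameter and 20 mm long, with a 4 mm tip beyond it. The rod slides and tilts in its rear guide, where the origin lies when the bolt is fully thrown; its y axis points along the rod away from the nose. Weighs about 0.4 kg.
- knob (a point): Centre of the black ball knob, 25 mm in diameter, on a cranked 9 mm stem that runs out from the rod 35 mm towards the robot and then 35 mm straight up. 57 mm in front of the gate's face, about 253 mm above the bench, clear all round and from above: the handle to grip. It moves with the bolt; raising it 5 mm raises the nose about 7 mm.
- nose (a point): Centre of the collar's rear face, the one that catches behind the lip, on the rod's axis. The collar reaches 12 mm below the axis and 20 mm (24 mm with the tip) beyond this point.
- lip (a point): Middle of the top edge of the keeper's bent-up lip (bright brass-coloured, 3.5 mm thick, its end jutting out 10 mm in front of the strap), under the rod. In the sagging state the collar hangs 6 mm below this edge, on its far side; lifting is needed before the bolt can be drawn.
- keeper: The steel strap keeper, 13 mm wide, fixed on the post at the gate's free edge; the nose passes through it. Origin and axes as the guard's. Its opening has room for the lifted collar.
- bolt_lift (a joint): Tilt of the bolt about its rear guide in rad: 0 sagging, upper stop 0.044. The collar clears the lip from 0.02 on; that is the knob raised about 5 mm; the upper stop is at about 10 mm. The bolt falls back when let go.
- bolt_slide (a joint): Draw of the bolt in m: 0 fully thrown, growing towards the hinge, stop at 0.068. It starts at 0 to 8 mm. The collar has crossed the lip at 38 mm and the tip is out of the keeper, so that the gate can open, at 50 mm. Stays where left (1.5 N friction).
- oil_bottle: Bystander: yellow bottle, 52 mm in diameter, 120 mm high, red cap, standing on the bench. Origin under its middle.
- screwdriver: Bystander: screwdriver 200 mm long, green handle, lying on the bench. Origin about at its middle.
- star_knob: Bystander: black star knob 56 mm across and 40 mm high on the bench. Origin under its middle.

How it is judged:
On the way:
1. the bolt has been lifted over the lip and drawn out of the keeper (at least 48 mm), the gate not yet open (value of joint bolt_slide above 0.048 m and value of joint gate_swing below 0.12 rad), for 0.1 s.
At the end, for the whole second after the job is handed in: The gate stands still, 0.15 to 0.36 rad open (about 65 to 150 mm at its free edge), held there by the fingers on the knob, bolt or gate (contact over 1 N) and by nothing else; bottle upright, and bottle, screwdriver and star knob within 30 mm of where they stood (value of joint gate_swing between 0.15 and 0.36 rad and velocity of joint gate_swing between -0.05 and 0.05 rad/s and contact force between the fingers and gate above 1 N and contact force between gate and oil_bottle below 0.3 N and contact force between gate and screwdriver below 0.3 N and contact force between gate and star_knob below 0.3 N and distance of each of oil_bottle, screwdriver, star_knob from where it was at the start of the episode below 0.03 m and angle between oil_bottle's own z axis and vertical below 0.3 rad); the arm keeps its last pose, push and grip.
It fails at once if the bolt is wrenched against the keeper (over 40 N) (contact force between bolt and keeper above 40 N).
It fails at once if the gate swings wide (beyond 0.6 rad) (value of joint gate_swing above 0.6 rad).
It fails at once if a bystander is disturbed (distance of any of oil_bottle, screwdriver, star_knob from where it was at the start of the episode above 0.03 m or angle between oil_bottle's own z axis and vertical above 0.5 rad).
It also fails if it takes over 35 s, if anything falls off the work surface, if the arm or the gripper's body presses on something with over 40 N, if the wrist force passes 120 N, or if a joint passes its speed limit or range.

ROBOT

A 7-joint arm with a two-finger parallel gripper is mounted at the origin on the work surface. World frame = base frame: x ahead of the robot, y to its left, z up, the work surface at z = 0. Lengths are in m, angles in rad, forces in N, time in s.
With the tool pointing down it reaches from about 0.4 to 0.875 m from the base axis. Payload 4.4 kg.
Tool frame: the origin (TCP) lies between the finger pads; the fingertips stand tip_extent ahead of it and the grasp point (between the pads) lies 2 mm behind it (tip_extent is the distance from the TCP to the fingertips, in m); z points along the fingers, y is the direction in which the jaws open and shut (so a half turn about z gives the same grasp; the last joint's range is limited). The gripper opens to 85 mm and grips with 20 to 120 N. Pads are 22 mm wide; open, the fingers measure 114 mm over their backs; the gripper's body (76 mm by 85 mm) begins 54 mm behind the grasp point. The pads swing forward as they close: fully open they stand 13 mm farther back than shut.
Start: joints at [1.044, 0.628, 0.038, 1.517, -0.027, 0.996, -0.02], TCP at [0.289, -0.582, 0.22] pointing down, gripper open.
Joint ranges: [-3.06, 3.06], [-0.37, 2.12], [-1.25, 1.32], [0.18, 2.47], [-1.1, 4.24], [0.23, 1.98], [-2.94, 2.94]. Speed limits (rad/s): [2.57, 2.57, 3.14, 3.14, 3.14, 3.14, 3.14].

INTERFACE

Orientations are given as a unit quaternion [w, x, y, z].
In Python, from cell import get_obs, read_camera, job_done, look_for, outline_of, tip_extent gives the robot as it stands.
- The arm moves only by the tool move_arm, never from a script. Its argument "motion" is text: rows parted by semicolons, each of 6 numbers parted by spaces: the shift along the world's x, y, z in cm, then the turn, a rotation vector about the world's x, y, z in rad. A call has 1 to 20 rows; each row shifts and turns the commanded pose from where the row before left it; what a row does not reach is not made up. A row lasts 1/10 s, in which the tool goes at most 50 mm and 8.59 degrees, less where a joint would pass 70% of its speed; a pose out of reach is approached as far as the arm can. A call with a gripper value outside its range is refused whole. "gripper" is the opening, from 0 (shut) to 1 (fully open), set as the call begins (left out, the last holds). The fingers move at their own pace and stop on an object; the grip force is fixed at half the most. Time passes only in rows, so rows that do not move let the fingers close. It gives the time, the measured TCP pose, the force and the opening at its end, in the units of the state.
- get_obs(): the state, without advancing time (a new reading comes with each control period).
- read_camera(name): name is "scene" or "top"; returns a dict with "pixels" (400x640x3 uint8, red, green, blue), "range_z" (400x640 float32, m along the optical axis (not along the pixel's ray), 0 where there is no reading), "fx", "fy", "cx", "cy" (pixels), "rvec" (rotation vector, rad) and "tvec" (3), from world to camera coordinates, as OpenCV has them. Camera axes: x right, y down, z forward; pixel columns grow to the right and rows downward; lengths in m; the calibration is good to about 2 mm. A picture is of the moment at which its call begins.
- job_done(): hands the job in, once; it reports no verdict.
Trained networks look in a picture, given as the dict that the camera call returned (one of the last four; its "shot" number tells which), for a name from the list of things; names that differ only in an ending like _2 or _b are one class to them, and where a whole thing is asked for, a point or a joint stands for the part that bears it (a point fixed in the world has none). Each returns a list of dicts, best first, with "score" (0 to 1); they miss things now and then, are a little off and sometimes report something else, mostly with a low value. They report only what shows in the picture. A call takes as long as a camera call.
- look_for(picture, thing): "extent" ([left, top, right, bottom] in pixels, round what is visible of it).
- outline_of(picture, thing): "mask" (400x640 bool, what is visible of it) and "extent" ([left, top, right, bottom] in pixels, round what is visible of it).
The state is a dict: "time_s": time; "qpos": joint angles; "qd": joint speeds; "effort": joint torques, N m; "eef_pos": TCP position; "eef_rot": TCP orientation; "contact_force": force on the tool from outside, world axes, zero at the start; "moment": the same for the moment, N m; "width": opening from 0.0 (shut) to 1.0 (fully open).
Only numpy, scipy, OpenCV 4.12 (cv2) and the standard library are available. Lean on these libraries where they do the work, as an engineer would, in place of code of your own. Each camera call takes 0.05 s, during which the arm holds its last target.

## Working session

There is one attempt and no reset: what is moved stays moved. The work goes in short steps, Python scripts to look and compute and a tool call to move; the robot and the scene stay as the last step left them, time stands still between calls to the robot, and variables do not carry over. Pictures are saved under pics/ and viewed, and the job is handed in when it is done.

Besides the shell and the picture viewer there is one more tool, called after "Call:" as name(argument=value, ...) on one line, values as JSON. move_arm: Moves the arm, as the interface text tells. Its arguments: {"type":"object","properties":{"motion":{"type":"string"},"gripper":{"type":"number"}},"required":["motion"]}

```bash
mkdir -p pics; cat > h.py <<'E'
import numpy as np, cv2
from cell import *
def shot(name,fn):
    p=read_camera(name); cv2.imwrite('pics/'+fn,cv2.cvtColor(p['pixels'],cv2.COLOR_RGB2BGR)); return p
def w(p,u,v,z=None):
    if z is None: z=p['range_z'][int(round(v)),int(round(u))]
    c=np.array([(u-p['cx'])/p['fx']*z,(v-p['cy'])/p['fy']*z,z])
    R=cv2.Rodrigues(np.array(p['rvec']))[0]
    return R.T@(c-np.array(p['tvec']))
def px(p,X):
    return cv2.projectPoints(np.array(X,float).reshape(-1,3),np.array(p['rvec']),np.array(p['tvec']),np.array([[p['fx'],0,p['cx']],[0,p['fy'],p['cy']],[0,0,1.]]),None)[0].reshape(-1,2)
E
python3 - <<'E'
from h import *
print(get_obs(), tip_extent)
for n in ['scene','top']:
    p=shot(n,n+'1.png')
    for t in ['knob','bolt','lip','nose','hinge_line','free_edge','oil_bottle','star_knob','screwdriver','gate']:
        for r in look_for(p,t)[:2]:
            e=r['extent'];u,v=(e[0]+e[2])/2,(e[1]+e[3])/2
            print(n,t,round(r['score'],2),np.round(e,1),w(p,u,v).round(3), p['range_z'][int(v),int(u)])
E
```

```text
{'time_s': 0.0, 'qpos': array([ 1.04422166,  0.62937035,  0.03840545,  1.51839038, -0.02701178,
        0.99624783, -0.02002858]), 'qd': array([-0.00019216,  0.00192034, -0.00088426,  0.00020691,  0.00041289,
       -0.00042984,  0.0028445 ]), 'effort': array([-1.38159969e-03, -5.63395929e+01,  1.22582451e+00, -1.93438321e+01,
        1.10353858e-02,  1.07541075e-02, -3.45411661e-05]), 'eef_pos': array([ 0.28877829, -0.58160861,  0.21876556]), 'eef_rot': array([-9.25093327e-04,  9.73578261e-01,  2.28351632e-01, -2.14541184e-04]), 'contact_force': array([0.19331655, 0.09209478, 0.31319278]), 'moment': array([-0.02891666,  0.00175961, -0.01583479]), 'width': 0.9997130257593823} 0.017
scene knob 0.84 [223.5 195.3 365.6 240.6] [ 0.648 -0.004  0.222] 1.0287805
scene bolt 0.67 [223.4 193.8 367.9 240.7] [ 0.647 -0.001  0.224] 1.0269136
scene lip 0.64 [232.5 221.8 241.5 234.1] [ 0.653 -0.151  0.25 ] 0.98793525
scene nose 0.77 [225.5 198.  365.  242.2] [0.537 0.016 0.001] 1.2762569
scene nose 0.31 [226.8 191.6 408.  269.3] [0.696 0.045 0.218] 1.0162526
scene hinge_line 0.72 [224.7 191.  409.2
[... 615 characters left out ...]
8  0.216] 0.87995064
top nose 0.67 [283.8 156.2 445.2 183.3] [ 0.669 -0.019 -0.001] 1.1066561
top hinge_line 0.8 [232.1 139.1 448.5 180.2] [0.68  0.053 0.092] 1.0011902
top free_edge 0.7 [232.1 135.  448.4 182.5] [0.68  0.054 0.105] 1.0129763
top oil_bottle 0.85 [450.5 161.1 477.1 185.3] [ 0.642 -0.271  0.091] 1.0063243
top star_knob 0.84 [418.2 216.1 440.2 230.6] [ 0.512 -0.196  0.017] 1.0698091
top star_knob 0.66 [284.2 155.2 445.4 180.9] [ 0.673 -0.02  -0.001] 1.1013864
top screwdriver 0.83 [229.2 200.4 261.  268.9] [0.483 0.32  0.022] 1.0730603
top screwdriver 0.7 [228.5 137.  446.2 178.9] [0.684 0.061 0.096] 0.8924249
top gate 0.85 [229.9 135.3 444.5 179.8] [0.685 0.062 0.096] 0.8924249
```

```bash
python3 - <<'E'
import cv2
a=cv2.imread('pics/scene1.png');b=cv2.imread('pics/top1.png')
cv2.imwrite('pics/s1c.png',cv2.resize(a[160:310,200:440],None,fx=3.3,fy=3.3,interpolation=cv2.INTER_CUBIC))
cv2.imwrite('pics/t1c.png',cv2.resize(b[110:280,220:490],None,fx=2.9,fy=2.9,interpolation=cv2.INTER_CUBIC))
E
```

```text
(no output)
```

View pics/scene1.png

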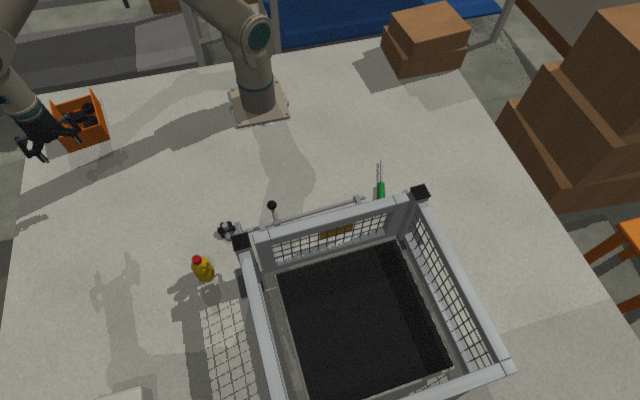

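View pics/s1c.png

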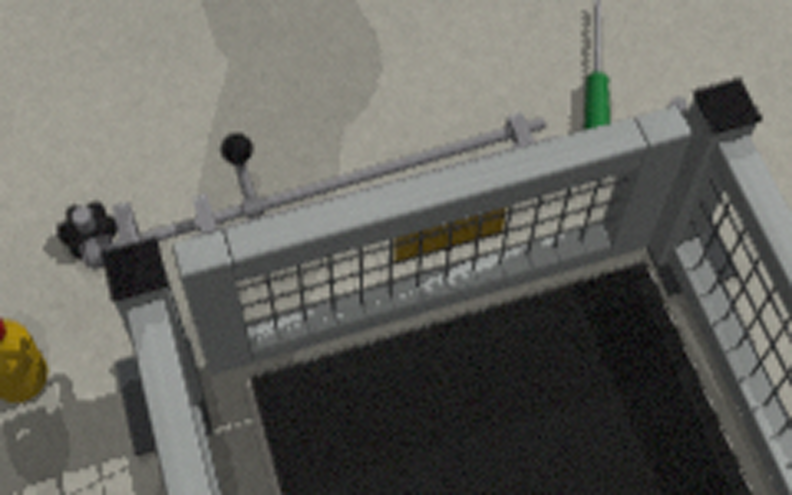

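View pics/t1c.png

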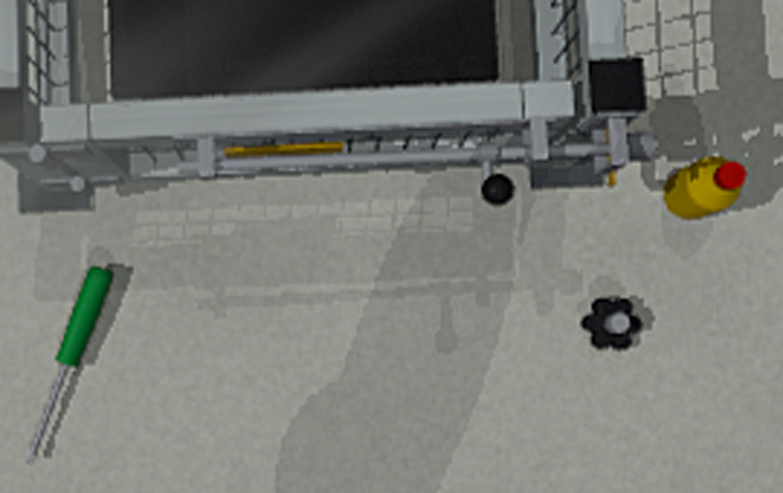

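The knob is at about (271.8, 205.2) in the scene picture and (391.4, 175.2) in the top one. The rod runs left from it to the rear guide. The bottle, star knob and screwdriver are clear of the gripper's approach. Next I'll triangulate.

```bash
python3 - <<'E'
from h import *
S=shot('scene','s2.png');T=shot('top','t2.png')
def blob(p,u,v,r=9):
    g=p['pixels'][v-r:v+r+1,u-r:u+r+1].max(2)
    m=(g<45).astype(np.uint8); n,l,st,c=cv2.connectedComponentsWithStats(m)
    for i in range(1,n): print(st[i],c[i]+[u-r,v-r])
    i=1+np.argmax(st[1:,4]); return c[i]+[u-r,v-r], np.argwhere(l==i)+[v-r,u-r]
ks,ms=blob(S,272,205);kt,mt=blob(T,391,175)
for p,m in((S,ms),(T,mt)):
    pts=np.array([w(p,b,a) for a,b in m]); print('pts med',np.median(pts,0).round(4),pts.max(0).round(4),pts.min(0).round(4))
def P(p):
    K=np.array([[p['fx'],0,p['cx']],[0,p['fy'],p['cy']],[0,0,1.]])
    return K@np.hstack([cv2.Rodrigues(np.array(p['rvec']))[0],np.array(p['tvec']).reshape(3,1)])
X=cv2.triangulatePoints(P(S),P(T),ks.reshape(2,1),kt.reshape(2,1));X=X[:3,0]/X[3,0]
print('knob',X,px(S,X),ks,px(T,X),kt)
# gate top rail: points with z~0.235-0.245 
v,u=np.mgrid[100:200,220:460]; 
pts=np.array([w(T,a,b) for a,b in zip(u.ravel(),v.ravel())])
sel=pts[(abs(pts[:,2]-0.24)<0.012)&(pts[:,1]>-.1)&(pts[:,1]<.2)]
# front edge of rail: min x per y bin with z
for y in np.arange(-.1,.2,.02):
    s=sel[(abs(sel[:,1]-y)<.01)]
    if len(s): print(y.round(2),len(s),np.sort(s[:,0])[:4].round(3),s[:,0].max().round(3),np.median(s[:,2]).round(3))
for n,p in(('S',S),('T',T)):
  for t in('lip','knob'):
    for r in outline_of(p,t)[:1]:
        m=np.argwhere(r['mask']); q=np.array([w(p,b,a) for a,b in m]); print(n,t,r['score'],r['extent'],np.median(q,0).round(3),len(m))
E
```

```text
[ 5  5  8  9 58] [271.5        204.96551724]
[ 4  4 11 10 89] [391.12359551 174.71910112]
pts med [ 0.6174 -0.0549  0.2613] [ 0.6237 -0.0451  0.2695] [ 0.6081 -0.0645  0.2337]
pts med [ 0.612  -0.0519  0.2614] [ 0.63   -0.042   0.2687] [ 0.6029 -0.0632  0.2199]
knob [ 0.61338731 -0.05402474  0.25456838] [[271.75583126 204.98041765]] [271.5        204.96551724] [[391.43032018 174.79334056]] [391.12359551 174.71910112]
-0.1 100 [0.639 0.639 0.64  0.64 ] 0.7 0.239
-0.08 174 [0.638 0.639 0.639 0.64 ] 0.7 0.239
-0.06 127 [0.647 0.667 0.668 0.668] 0.698 0.239
-0.04 126 [0.647 0.666 0.667 0.667] 0.699 0.239
-0.02 127 [0.665 0.666 0.666 0.666] 0.698 0.239
0.0 132 [0.665 0.665 0.665 0.665] 0.696 0.239
0.02 130 [0.664 0.665 0.665 0.665] 0.697 0.239
0.04 137 [0.641 0.641 0.643 0.645] 0.694 0.239
0.06 137 [0.641 0.641 0.643 0.643] 0.695 0.239
0.08 125 [0.639 0.639 0.641 0.641] 0.692 0.239
0.1 146 [0.639 0.639 0.639 0.639] 0.693 0.239
0.12 146 [0.637 0.637 0.637 0.639] 0.693 0.239
0.14 159 [0.635 0.635 0.637 0.637] 0.691 0.239
0.16 180 [0.628 0.629 0.629 0.629] 0.692 0.239
0.18 184 [0.628 0.628 0.628 0.629] 0.689 0.238
0.2 74 [0.637 0.639 0.642 0.657] 0.689 0.239
S knob 0.88 [224.7, 199.0, 365.3, 241.4] [ 0.644 -0.05   0.226] 355
T lip 0.81 [421.0, 146.5, 438.6, 174.8] [ 0.659 -0.147  0.239] 273
T knob 0.78 [283.6, 156.7, 444.5, 182.7] [ 0.644 -0.044  0.225] 722
```

Call:
move_arm(motion="0 0 4 0 0 0;0 0 4 0 0 0;1.5 2.5 1 0 0 -0.02;2 3.3 1 0 0 -0.03;2 3.3 1 0 0 -0.03;2 3.3 1 0 0 -0.03;2 3.3 1 0 0 -0.03;2 3.3 0 0 0 -0.03;2 3.3 0 0 0 -0.03;2 3.3 0 0 0 -0.03;2 3.3 0 0 0 -0.03;2 3.3 0 0 0 -0.03;2 3.3 0 0 0 -0.03;2 3.3 0 0 0 -0.03;2 3.3 0 0 0 -0.03;2 3.3 0 0 0 -0.03;2 3.3 0 0 0 -0.02;1.5 2.5 0 0 0 0;0 0 0 0 0 0;0 0 0 0 0 0", gripper=0.6)

```text
time_s: 3.4
eef_pos: [0.599, -0.0698, 0.3494]
eef_rot: [0.0, 1.0, 0.016, -0.0]
contact_force: [-0.0, -0.4, -0.2]
width: 0.597
```

Call:
move_arm(motion="0.7 0.8 0 0 0 0;0.65 0.8 0 0 0 0;0 0 -2 0 0 0;0 0 -2 0 0 0;0 0 -1.5 0 0 0;0 0 0 0 0 0;0 0 0 0 0 0")

```text
time_s: 4.1
eef_pos: [0.613, -0.0542, 0.2951]
eef_rot: [-0.0, 1.0, 0.015, 0.0]
contact_force: [-0.0, -0.2, -0.1]
width: 0.595
```

```bash
python3 - <<'E'
from h import *
S=shot('scene','s3.png');T=shot('top','t3.png')
a=S['pixels'][150:270,200:380,::-1];b=T['pixels'][90:230,330:480,::-1]
a=cv2.resize(a,None,fx=2.4,fy=2.4,interpolation=2);b=cv2.resize(b,(360,336),interpolation=2)
cv2.imwrite('pics/c3.png',np.hstack([a,np.vstack([b,np.zeros((0,360,3),np.uint8)])[:288]]))
E
```

```text
(no output)
```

View pics/c3.png

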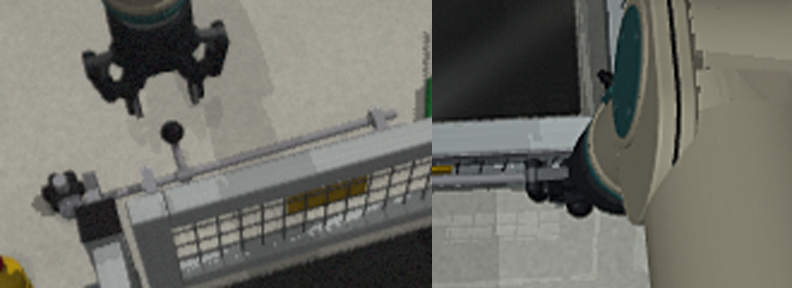

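The scene picture shows the ball knob, at crop (172,131), centred under the two open fingers. I'll go down and close on it.

Call:
move_arm(motion="0 0 -1.5 0 0 0;0 0 -1.5 0 0 0;0 0 -1.3 0 0 0;0 0 0 0 0 0;0 0 0 0 0 0")

```text
time_s: 4.7
eef_pos: [0.6129, -0.0542, 0.2522]
eef_rot: [0.0, 1.0, 0.015, 0.0]
contact_force: [0.3, 0.1, 0.6]
width: 0.596
```

Call:
move_arm(motion="0 0 0 0 0 0;0 0 0 0 0 0;0 0 0 0 0 0;0 0 0 0 0 0;0 0 0 0 0 0;0 0 0 0 0 0;0 0 0 0 0 0;0 0 0 0 0 0", gripper=0)

```text
time_s: 5.5
eef_pos: [0.6137, -0.054, 0.2537]
eef_rot: [-0.0, 1.0, 0.015, 0.002]
contact_force: [-1.6, 0.7, 7.5]
width: 0.001
```

```bash
python3 - <<'E'
from h import *
S=shot('scene','s4.png')
a=S['pixels'][150:270,200:380,::-1]
cv2.imwrite('pics/c4.png',cv2.resize(a,None,fx=4,fy=4,interpolation=2))
E
```

```text
(no output)
```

View pics/c4.png

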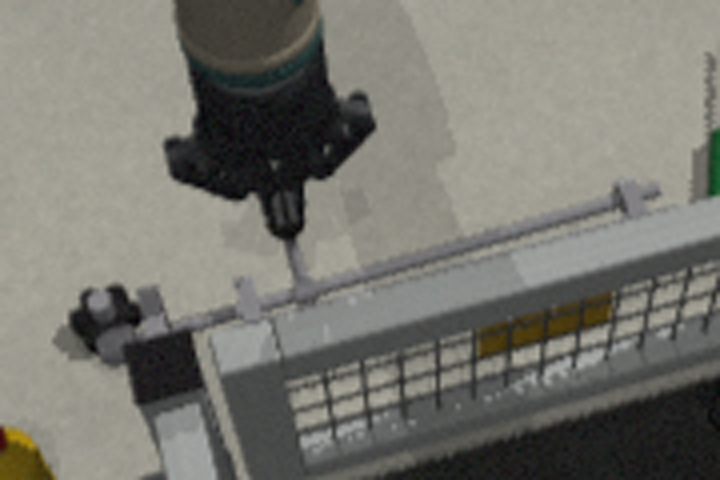

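```bash
python3 - <<'E'
from h import *
o=get_obs();print(o['width'],o['contact_force'],o['moment'])
S=shot('scene','s5.png')
a=S['pixels'][180:230,245:300,::-1].astype(float)*2.0
cv2.imwrite('pics/c5.png',cv2.resize(np.clip(a,0,255).astype(np.uint8),None,fx=12,fy=12,interpolation=0))
for v in range(192,226,2): print(v,[tuple((w(S,u,v)*1000).round().astype(int)) for u in range(264,282,3)])
E
```

```text
0.0012349645957384762 [-0.42260342 -0.40614619  7.24560257] [0.11614619 0.22298326 0.00034927]
192 [(np.int64(627), np.int64(-67), np.int64(344)), (np.int64(628), np.int64(-60), np.int64(342)), (np.int64(612), np.int64(-53), np.int64(315)), (np.int64(628), np.int64(-46), np.int64(336)), (np.int64(628), np.int64(-39), np.int64(333)), (np.int64(622), np.int64(-32), np.int64(321))]
194 [(np.int64(630), np.int64(-68), np.int64(339)), (np.int64(630), np.int64(-61), np.int64(336)), (np.int64(616), np.int64(-54), np.int64(312)), (np.int64(621), np.int64(-47), np.int64(317)), (np.int64(617), np.int64(-39), np.int64(307)), (np.int64(622), np.int64(-32), np.int64(312))]
196 [(np.int64(623), np.int64(-69), np.int64(320)), (np.int64(623), np.int64(-62), np.int64(317)), (np.int64(614), np.int64(-54), np.int64(300)), (np.int64(626), np.int64(-48), np.int64(316)), (np.int64(431), np.int64(-25), np.int64(1)), (np.int64(436), np.int64(-16), np.int64(3))]
198 [(np.int64(620), np.int64(-70), np.int64(306)), (np.int64(626), np.int64(-63), np.int64(313)), (np.int64(624), np.int64(-56), np.int64(307)), (n
[... 3086 characters left out ...]
39), np.int64(-59), np.int64(222)), (np.int64(646), np.int64(-52), np.int64(231)), (np.int64(645), np.int64(-44), np.int64(226))]
222 [(np.int64(517), np.int64(-83), np.int64(-1)), (np.int64(520), np.int64(-74), np.int64(1)), (np.int64(644), np.int64(-68), np.int64(225)), (np.int64(648), np.int64(-60), np.int64(227)), (np.int64(649), np.int64(-53), np.int64(226)), (np.int64(649), np.int64(-45), np.int64(221))]
224 [(np.int64(655), np.int64(-84), np.int64(241)), (np.int64(647), np.int64(-76), np.int64(222)), (np.int64(649), np.int64(-69), np.int64(223)), (np.int64(650), np.int64(-61), np.int64(221)), (np.int64(654), np.int64(-54), np.int64(224)), (np.int64(654), np.int64(-46), np.int64(221))]
```

View pics/c5.png

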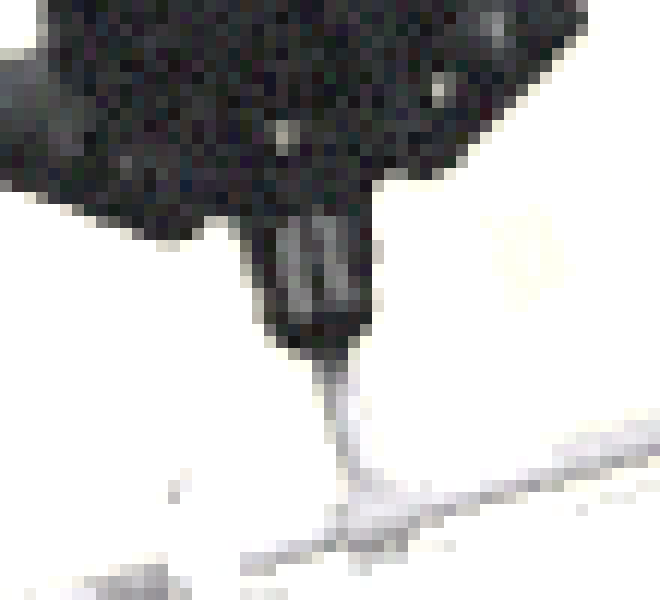

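```bash
python3 - <<'E'
from h import *
import cell
print(cell.tip_extent)
S=cv2.imread('pics/s5.png')
p=read_camera('scene')
for z in (.2367,.245,.2537,.265): print(z,px(p,[[.613,-.054,z],[.624,-.054,z],[.602,-.054,z]]).round(1).tolist())
print('ball',px(p,[.613,-.054,.2545]))
# s3 tips
for z in (.278,.284,.29,.3): print(z,px(p,[[.613,-.054+.026+.007,z],[.613,-.054-.033,z]]).round(1).tolist())
T=shot('top','t5.png')
s=p['pixels'][186:216,258:286].max(2); print(s)
E
```

```text
0.017
0.2367 [[272.4, 208.3], [273.2, 211.9], [271.5, 204.8]]
0.245 [[272.1, 206.7], [272.9, 210.3], [271.2, 203.2]]
0.2537 [[271.8, 205.0], [272.6, 208.6], [270.9, 201.5]]
0.265 [[271.4, 202.8], [272.2, 206.4], [270.5, 199.2]]
ball [[271.73703333 204.86565222]]
0.278 [[283.7, 197.3], [257.9, 203.1]]
0.284 [[283.6, 196.0], [257.6, 201.8]]
0.29 [[283.4, 194.8], [257.3, 200.6]]
0.3 [[283.1, 192.6], [256.8, 198.5]]
[[ 23  25  24  22  26  27  15  22  26  24  22  12  25  27  22  11  12  21
   26  12  25  19  20  59  50  33  29  25]
 [ 15  22  14  28  19  24  23  17  28  22  12  22  25  28  15  21  25  30
   25  28  25  29  30  93  45  26  18  22]
 [ 15  25  26  15  23  24  25  20  24  22  17  30  28  23  21  23  33  22
   19  31  31  26  28  68  35  17  27  25]
 [ 25  25  26  24  17  29  23  22  25  26  26  23  28  18  20  26  20  20
   27  29  33  37  28  28  26  29  29  29]
 [ 20  24  22  28  15  26  26  16  16  42  69  52  31  27  20  19  25  23
   24  30  29  35  28  26  18  25  24  45]
 [ 27  26  25  27  18  30  27  23  21  29  82  54  27  26  22  27  23  19
   22  30  16  21  29  27
[... 2126 characters left out ...]
149 151 147 149 149 146 151 148 149 152 150 132 128  67  52  57 118 146
  148 150 148 157 160 158 154 153 161 166]
 [148 153 150 147 147 151 151 148 149 148 148 150 149  91  63  78 117 145
  149 147 149 161 167 163 160 163 163 164]
 [160 153 151 151 152 152 149 147 146 150 150 149 158 110  75  94 112 142
  146 151 151 163 165 164 163 162 161 166]
 [162 162 160 159 159 160 153 149 147 148 148 155 163 127  81 109 124 127
  144 149 150 162 161 160 162 161 161 166]
 [163 165 163 164 162 163 162 156 160 159 158 161 159 145  85 106 127 128
  147 151 151 162 162 162 163 161 162 163]
 [164 163 165 163 160 164 166 163 162 163 164 159 159 152 101  99 122 127
  146 148 154 163 161 160 161 165 161 160]]
```

```bash
python3 - <<'E'
import cv2,numpy as np
a=cv2.imread('pics/s3.png')[180:230,245:300].astype(float)*2
b=cv2.imread('pics/t5.png')[140:200,360:420].astype(float)*1.5
f=lambda i,n:cv2.resize(np.clip(i,0,255).astype(np.uint8),(400,n),interpolation=0)
cv2.imwrite('pics/c6.png',np.hstack([f(a,400),f(b,400)]))
E
```

```text
(no output)
```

View pics/c6.png

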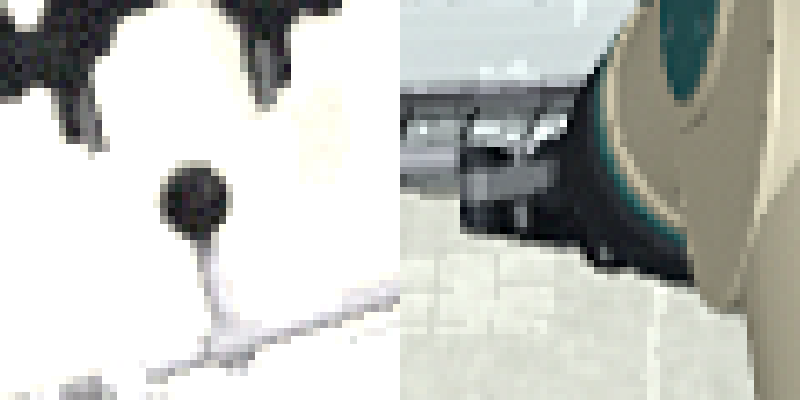

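The fingers shut with their tips at about z = 0.265, resting on top of the ball. The ball hasn't moved, with its centre at about 0.2545. So the tips sit roughly 28 mm higher than the reported TCP and tip_extent imply. I'll reopen, go lower and check the tips by camera before closing again.

Call:
move_arm(motion="0 0 1 0 0 0;0 0 0 0 0 0;0 0 0 0 0 0;0 0 0 0 0 0;0 0 0 0 0 0;0 0 0 0 0 0", gripper=0.6)

```text
time_s: 6.3
eef_pos: [0.6124, -0.0542, 0.2614]
eef_rot: [-0.0, 1.0, 0.015, -0.0]
contact_force: [0.0, -1.0, 0.6]
width: 0.599
```

Call:
move_arm(motion="0 0 -1 0 0 0;0 0 -1 0 0 0;0 0 0 0 0 0")

```text
time_s: 6.6
eef_pos: [0.6111, -0.0541, 0.2394]
eef_rot: [-0.0, 1.0, 0.015, -0.002]
contact_force: [-0.6, -0.1, 0.6]
width: 0.599
```

```bash
cat > z.py <<'E'
from h import *
import sys
n=sys.argv[1]
o=get_obs();print(o['time_s'],o['width'],o['contact_force'].round(2),o['moment'].round(2),o['eef_pos'].round(4))
S=shot('scene',f's{n}.png');T=shot('top',f't{n}.png')
a=S['pixels'][180:230,245:300,::-1].astype(float)*2;b=T['pixels'][140:200,350:460,::-1].astype(float)*1.3
f=lambda i:cv2.resize(np.clip(i,0,255).astype(np.uint8),(400,400),interpolation=0)
cv2.imwrite(f'pics/c{n}.png',np.hstack([f(a),f(b)]))
E
python3 z.py 7
```

```text
6.6 0.5994412044438838 [-0.56 -0.14  0.62] [-0.01  0.01 -0.03] [ 0.6111 -0.0541  0.2394]
```

View pics/c7.png

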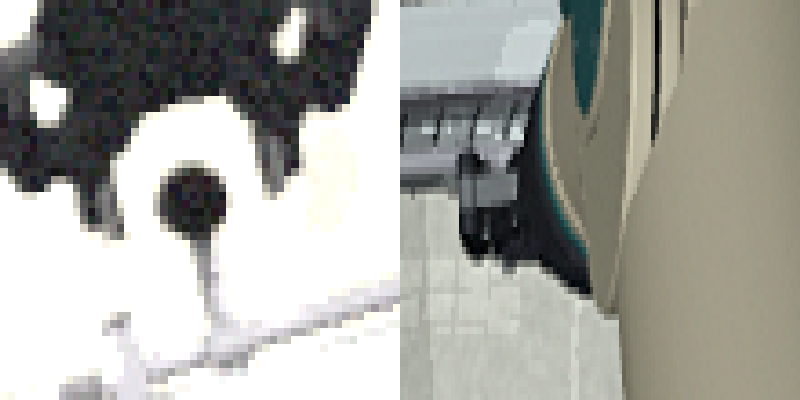

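The tips sit about level with the ball's top to centre, at crop (120,238) and (280,195), with the ball centred between them. They need to go about 18 mm lower for a full grip.

Call:
move_arm(motion="0.1 0 -0.6 0 0 0;0 0 -0.6 0 0 0;0 0 -0.6 0 0 0;0 0 0 0 0 0")

```text
time_s: 7.1
eef_pos: [0.6128, -0.0541, 0.2225]
eef_rot: [-0.0, 1.0, 0.015, -0.001]
contact_force: [-0.3, 0.6, -0.1]
width: 0.601
```

```bash
python3 z.py 8
```

```text
7.1 0.6014719891692845 [-0.26  0.55 -0.12] [ 0.03 -0.03 -0.03] [ 0.6128 -0.0541  0.2225]
```

View pics/c8.png

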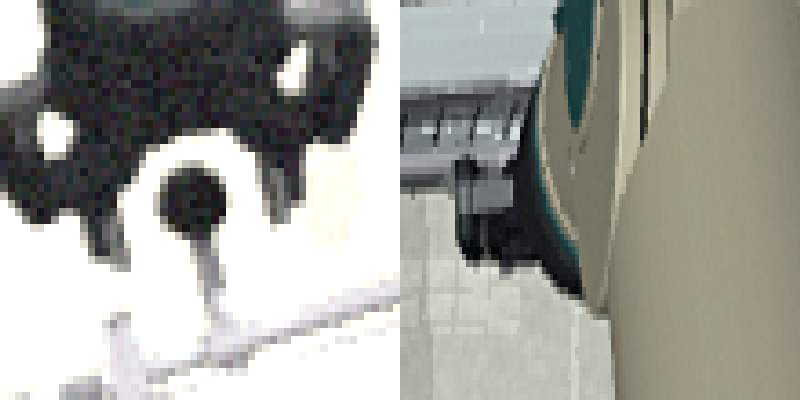

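Call:
move_arm(motion="0 0 -0.1 0 0 0;0 0 0 0 0 0;0 0 0 0 0 0;0 0 0 0 0 0;0 0 0 0 0 0;0 0 0 0 0 0", gripper=0)

```text
time_s: 7.8
eef_pos: [0.6138, -0.0542, 0.2231]
eef_rot: [0.0, 1.0, 0.015, 0.0]
contact_force: [-0.7, 0.6, 4.5]
width: 0.256
```

```bash
python3 z.py 9
```

```text
7.8 0.2564109486035774 [-0.74  0.62  4.49] [ 0.09  0.12 -0.01] [ 0.6138 -0.0542  0.2231]
```

View pics/c9.png

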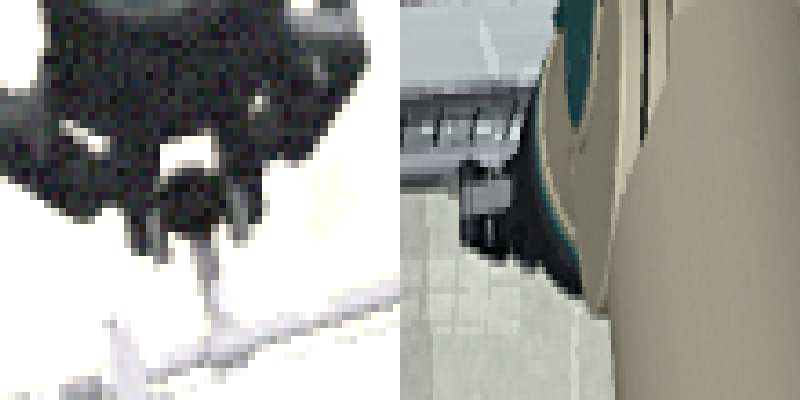

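The fingers stopped on the ball at a width of 0.256. Now a gentle trial lift.

Call:
move_arm(motion="0 0 0.2 0 0 0;0 0 0.2 0 0 0;0 0 0.1 0 0 0;0 0 0.1 0 0 0;0 0 0.1 0 0 0;0 0 0 0 0 0;0 0 0 0 0 0")

```text
time_s: 8.6
eef_pos: [0.6134, -0.0542, 0.2295]
eef_rot: [0.0, 1.0, 0.015, -0.0]
contact_force: [1.2, 1.3, -6.1]
width: 0.256
```

```bash
python3 z.py 10; python3 - <<'E'
import cv2,numpy as np
f=lambda n:cv2.resize(cv2.imread(f'pics/s{n}.png')[190:250,215:295],(400,300),interpolation=2)
cv2.imwrite('pics/c10.png',np.hstack([f(9),f(10)]))
E
```

```text
8.6 0.2561756152240078 [ 1.21  1.3  -6.06] [-0.2  -0.29 -0.02] [ 0.6134 -0.0542  0.2295]
```

View pics/c10.png

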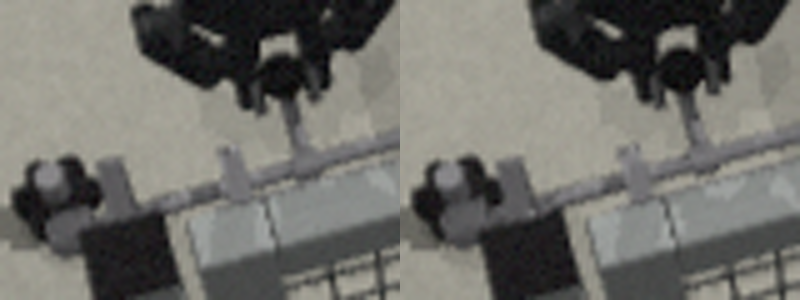

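The grip holds and the bolt lifts with it, about 6.5 mm with a load of 6 N. Next I'll draw it slowly for the first 18 mm and check the force at the lip.

Call:
move_arm(motion="0 0 0.1 0 0 0;0 0.3 0 0 0 0;0 0.4 0 0 0 0;0 0.4 0 0 0 0;-0.1 0.4 0 0 0 0;0 0.3 0 0 0 0;0 0 0 0 0 0")

```text
time_s: 9.4
eef_pos: [0.6126, -0.035, 0.2307]
eef_rot: [-0.0, 1.0, 0.016, 0.0]
contact_force: [1.2, 0.3, -6.4]
width: 0.255
```

Call:
move_arm(motion="0 0.3 0 0 0 0;0 0.3 0 0 0 0;0 0.3 0 0 0 0;-0.1 0.3 0 0 0 0;0 0.3 0 0 0 0;0 0 0 0 0 0")

```text
time_s: 10.0
eef_pos: [0.6119, -0.0202, 0.2307]
eef_rot: [-0.0, 1.0, 0.016, 0.0]
contact_force: [2.0, 0.3, -7.2]
width: 0.257
```

Call:
move_arm(motion="0 0.4 0 0 0 0;0 0.3 0 0 0 0;0 0 -0.1 0 0 0;0 0 0 0 0 0")

```text
time_s: 10.4
eef_pos: [0.6117, -0.0133, 0.2296]
eef_rot: [-0.001, 1.0, 0.016, 0.0]
contact_force: [3.5, -0.4, -6.7]
width: 0.256
```

Call:
move_arm(motion="0.1 0.3 0 0 0 0;0 0.3 0 0 0 0;0 0.3 0 0 0 0;0 0.4 0 0 0 0;-0.1 0.3 0 0 0 0;0 0 0 0 0 0;0 0 0 0 0 0")

```text
time_s: 11.1
eef_pos: [0.6114, 0.003, 0.2296]
eef_rot: [-0.001, 1.0, 0.016, -0.0]
contact_force: [-0.3, 1.5, -6.0]
width: 0.26
```

```bash
python3 z.py 11; python3 - <<'E'
import cv2,numpy as np
f=lambda n:cv2.resize(cv2.imread(f'pics/s{n}.png')[190:250,215:295],(400,300),interpolation=2)
g=lambda n:cv2.resize(cv2.imread(f'pics/t{n}.png')[130:190,380:460],(400,300),interpolation=2)
cv2.imwrite('pics/c11.png',np.hstack([f(11),g(11)]))
E
```

```text
11.1 0.2600724182161351 [-0.33  1.46 -6.03] [-0.28  0.07  0.01] [0.6114 0.003  0.2296]
```

View pics/c11.png

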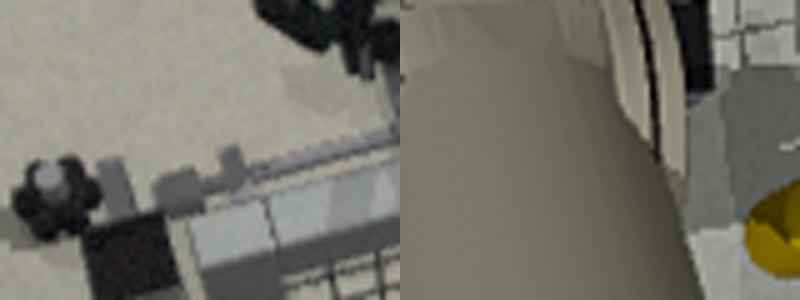

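The scene picture shows the collar, at crop (180,188), clear of the keeper strap at (118,185), after 57 mm of draw. Now I'll swing the gate open along its arc.

Call:
move_arm(motion="-0.2 0 0 0 0 -0.01;-0.3 0.1 0 0 0 -0.01;-0.4 0.1 0 0 0 -0.01;-0.4 0.1 0 0 0 -0.01;-0.4 0.1 0 0 0 -0.01;-0.4 0.1 0 0 0 -0.01;-0.4 0.1 0 0 0 -0.02;-0.4 0.1 0 0 0 -0.02;-0.3 0.1 0 0 0 -0.01;-0.3 0 0 0 0 -0.01;0 0 0 0 0 0;0 0 0 0 0 0")

```text
time_s: 12.4
eef_pos: [0.5767, 0.0103, 0.2297]
eef_rot: [-0.0, 0.999, -0.044, 0.0]
contact_force: [3.3, 0.2, -7.1]
width: 0.258
```

```bash
python3 z.py 12
```

```text
12.4 0.2580562543641622 [ 3.34  0.22 -7.07] [-0.45 -0.61  0.15] [0.5767 0.0103 0.2297]
```

View pics/s12.png

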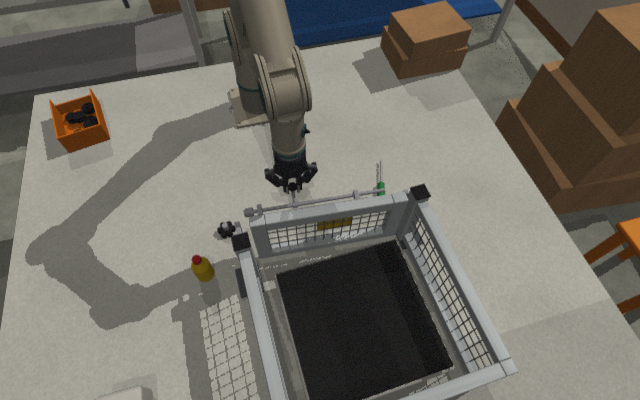

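The gate has begun to open: the collar at (250,212) now stands in front of the post, and the force is about 3 N. I'll carry on.

Call:
move_arm(motion="-0.3 0.1 0 0 0 -0.01;-0.4 0.1 0 0 0 -0.01;-0.4 0.1 0 0 0 -0.01;-0.4 0.1 0 0 0 -0.01;-0.4 0.1 0 0 0 -0.02;-0.4 0.2 0 0 0 -0.02;-0.4 0.2 0 0 0 -0.01;-0.3 0.1 0 0 0 -0.01;-0.3 0.1 0 0 0 -0.01;-0.2 0.1 0 0 0 -0.01;0 0 0 0 0 0;0 0 0 0 0 0;0 0 0 0 0 0")

```text
time_s: 13.8
eef_pos: [0.5417, 0.0217, 0.2297]
eef_rot: [0.0, 0.995, -0.104, 0.0]
contact_force: [4.2, -2.3, -6.4]
width: 0.255
```

```bash
python3 z.py 13; python3 - <<'E'
from h import *
p=cv2.imread('pics/s13.png')
cv2.imwrite('pics/c13.png',cv2.resize(p[160:290,190:430],None,fx=3.3,fy=3.3,interpolation=2))
S=read_camera('scene')
# gate top rail pts z~.24
v,u=np.mgrid[190:270,225:420]
q=np.array([w(S,a,b) for a,b in zip(u.ravel(),v.ravel())]); 
k=(abs(q[:,2]-.24)<.006)&(q[:,0]<.72)&(q[:,1]>-.2)&(q[:,1]<.3)
q=q[k]
for y in np.arange(-.16,.3,.04):
    s=q[abs(q[:,1]-y)<.02]
    if len(s)>3: print(y.round(2),len(s),s[:,0].max().round(3),np.median(s[:,0]).round(3),s[:,0].min().round(3))
for t in('oil_bottle','star_knob','screwdriver'):
    for r in look_for(S,t)[:2]: print(t,r['score'],r['extent'])
E
```

```text
13.8 0.2553026168545257 [ 4.19 -2.31 -6.44] [-0.9  -0.55  0.13] [0.5417 0.0217 0.2297]
-0.16 67 0.72 0.711 0.63
-0.12 105 0.72 0.59 0.545
-0.08 218 0.612 0.59 0.546
-0.04 177 0.62 0.602 0.58
0.0 177 0.628 0.61 0.576
0.04 176 0.636 0.618 0.595
0.08 173 0.643 0.626 0.602
0.12 172 0.651 0.633 0.612
0.16 186 0.66 0.64 0.614
0.2 164 0.667 0.65 0.628
0.24 155 0.675 0.658 0.641
0.28 138 0.681 0.665 0.647
star_knob 0.5 [217.9, 221.2, 234.5, 235.5]
screwdriver 0.57 [379.4, 161.6, 384.0, 192.4]
```

View pics/c13.png

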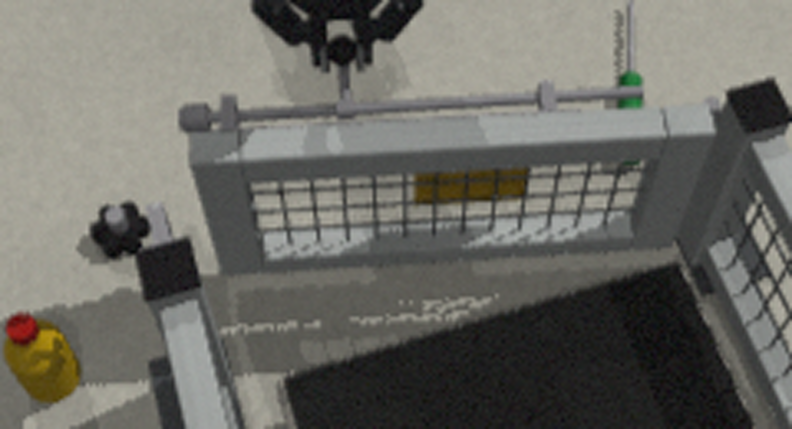

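The gate stands at about 0.23 rad (a rail slope of 0.197 plus 0.034 for the guard's yaw). The bottle, star knob and screwdriver haven't moved. I'll let it settle and then hand in.

Call:
move_arm(motion="0 0 0 0 0 0;0 0 0 0 0 0;0 0 0 0 0 0;0 0 0 0 0 0;0 0 0 0 0 0")

```text
time_s: 14.6
eef_pos: [0.5416, 0.0218, 0.2297]
eef_rot: [0.0, 0.995, -0.104, 0.0]
contact_force: [4.1, -2.2, -7.0]
width: 0.26
```

```bash
python3 - <<'E'
from h import *
o=get_obs();print(o['time_s'],o['eef_pos'],o['qd'].round(4),o['contact_force'],o['width']);print(job_done())
E
```

```text
14.6 [0.54158276 0.02177482 0.22971698] [-0.0003 -0.0005 -0.0007 -0.0009 -0.0008  0.0002  0.0003] [ 4.14434335 -2.20694989 -6.9915493 ] 0.2599582143646548
the job is handed in; nothing more can be done
None
```

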